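# Unlatch the pen of the red-capped bottle

### The job

Two wire bottle pens with latched gates stand on the bench. Open the one that holds the red-capped bottle: press down the red thumb lever on its gate so that the latch bar lifts out of its catch, swing the gate wide open towards you, to about a right angle, and let go so that it stays open and the bar drops back level. Leave the other pen shut and latched, and both bottles standing where they are.

Things in the scene. Friction and masses are not known exactly. Their poses are not given: they have to be found in the camera images.
- red_bottle: white reagent bottle with red screw cap, 68 mm across, 130 mm tall, loose in one of two alike pens (190 mm deep, 216 mm wide, white wire sides 83 mm high, gate towards the robot), at least 55 mm behind the gate; origin: centre of its underside, z up
- blue_bottle: white reagent bottle with blue screw cap, 68 mm across, 110 mm tall, loose in the other pen; origin: centre of its underside, z up
- lever_red (a point): grip point of the thumb lever on the gate of the red-capped bottle's pen: upright red fin, 12 mm thick across the gate, 30 mm long along it, from 23 mm below to 13 mm above this point, which is 137 mm over the bench. Axes, gate latched: x square to the gate into the pen, y along the gate to the left, z up. Pressed straight down, it lifts the bar's far (left) end. Gate rail below it: top at 79 mm
- hinge_red (a point): point on the upright hinge axis of that gate, at the gate's right-hand end, 80 mm over the bench; seen from here the lever's grip point lies 60 mm along the gate to the left and 14 mm in front, towards the robot
- gate_red (a joint): gate of the red-capped bottle's pen (white wire, 170 mm wide): 0 shut; grows as it swings out towards the robot about its right-hand end, anticlockwise from above, to 1.65 rad. Light friction: stays where left. Latched, it gives only about 0.02 rad
- bar_red (a joint): latch bar on that gate, pivot 60 mm left of the lever's grip point: 0 level in its catch, grows as the catch end rises, to a stop at 0.45 rad. Clear of the catch from 0.18 rad (lever 11 mm down; 18 mm down is 0.3 rad, the stop is at 27 mm). Needs under 2 N; falls back level when let go
- gate_blue (a joint): gate of the blue-capped bottle's pen, made alike: 0 shut; must stay shut
- bar_blue (a joint): latch bar of the blue-capped bottle's pen: 0 level in its catch; must stay latched
Things that resemble listed ones, but are neither listed nor needed, are in the scene too. What is shaped like the red_bottle but orange is not meant.

How it is judged:
On the way, in this order (a step that is already met when the one before it is completed fails the run):
1. the latch bar of the red-capped bottle's pen is lifted out of its catch while the gate is still shut or barely moved (value of joint bar_red above 0.16 rad and value of joint gate_red below 0.2 rad), for 0.05 s.
2. that gate is swung wide open (value of joint gate_red above 1.2 rad), for 0.2 s.
At the end, for the whole second after the job is handed in: The gate of the pen with the red-capped bottle stands open by at least 1.2 rad (69 degrees) and at rest, its latch bar has dropped back level (under 0.08 rad); the other gate is shut (under 0.06 rad) with its bar in the catch; both bottles stand upright within 30 mm of where they stood (value of joint gate_red above 1.2 rad and velocity of joint gate_red between -0.05 and 0.05 rad/s and value of joint each of bar_red, bar_blue below 0.08 rad and value of joint gate_blue below 0.06 rad and distance of each of red_bottle, blue_bottle from where it was at the start of the episode below 0.03 m and angle between each of red_bottle, blue_bottle's own z axis and vertical below 0.2 rad); the robot touches nothing.
It fails at once if the gate of the pen with the blue-capped bottle is opened (value of joint gate_blue above 0.1 rad).
It fails at once if a bottle is tipped (angle between any of red_bottle, blue_bottle's own z axis and vertical above 0.4 rad).
It also fails if it takes over 35 s, if anything falls off the work surface, if the arm or the gripper's body presses on something with over 40 N, if the wrist force passes 120 N, or if a joint passes its speed limit or range.

### The arm

A 6-joint arm with a two-finger parallel gripper is mounted at the origin on a cart in front of the work surface, level with it; the furniture and walls round the work are solid. World frame = base frame: x ahead of the robot, y to its left, z up, the work surface at z = 0. Lengths are in m, angles in rad, forces in N, time in s.
With the tool pointing down it reaches from about 0.225 to 0.875 m from the base axis. Payload 3.4 kg.
Tool frame: the origin (TCP) lies at the very end of the fingers, on their centre line; the grasp point (between the pads) lies 19 mm behind it; z points along the fingers, y is the direction in which the jaws open and shut (so a half turn about z gives the same grasp; the last joint's range is limited). The gripper opens to 85 mm and grips with 20 to 120 N. Pads are 22 mm wide; open, the fingers measure 114 mm over their backs; the gripper's body (76 mm by 85 mm) begins 54 mm behind the grasp point. The pads swing forward as they close: fully open they stand 13 mm farther back than shut.
Start: joints at [-1.345, 0.276, 1.505, -0, 1.361, -0.121], TCP at [0.195, -0.541, 0.231] pointing down, gripper open.
Joint ranges: [-2.89, 2.89], [-0.75, 2.08], [0.22, 2.7], [-1.18, 4.32], [0.11, 2.71], [-2.7, 2.7]. Speed limits (rad/s): [2.57, 2.57, 3.14, 3.14, 3.14, 3.14].

### API

Orientations are given as a unit quaternion [w, x, y, z].
In Python, from rig import telemetry, cams, sign_off, spotter gives the robot as it stands.
- The arm moves only by the tool servo_tool, never from a script. Its argument "steps" is a list of rows, each a list of 6 numbers: the shift along the tool's x, y, z in mm, then the turn, a rotation vector about the tool's x, y, z in degrees. In form: [[x, y, z, ax, ay, az], ...]. A call has 1 to 8 rows; each row is the pose to reach, as a shift and turn from the pose commanded when the call began, along the tool's axes at that moment; what a row does not reach only later rows make up. A row lasts 1/10 s, in which the tool goes at most 50 mm and 8.59 degrees, less where a joint would pass 70% of its speed; a pose out of reach is approached as far as the arm can. A call with a gripper value outside its range is refused whole. "hand" is the closure in counts, from 0 (fully open) to 255 (shut), set as the call begins (left out, the last holds). The fingers move at their own pace and stop on an object; "grip_force" is the grip in N (left out, the last holds). Time passes only in rows, so rows that repeat a pose let the fingers close. It gives the time, the measured TCP pose, the force and the opening at its end, in the units of the state.
- telemetry.get_state(): the state, without advancing time (a new reading comes with each control period).
- cams.get_image(name): name is "scene" or "top" or "wrist"; returns (picture, depth): 400x640x3 uint8, red, green, blue; 400x640 float32, m along the optical axis (not along the pixel's ray), 0 where there is no reading.
- cams.camera_model(name): a dict with "camera_matrix" (3x3 intrinsics, pixels), "origin" and "rotation" of the camera in the world; the wrist camera has in their place "tool_from_camera" (4x4, takes a point from camera to tool coordinates, whose origin is the TCP and whose axes are the flange's). Camera axes: x right, y up, looking along -z (the intrinsics and any distortion apply to the point x, -y, -z); pixel columns grow to the right and rows downward; lengths in m; the calibration is good to about 2 mm. A picture is of the moment at which its call begins: read the wrist's pose just before it. camera_model takes no time and is no camera call.
- sign_off(): hands the job in, once; it reports no verdict.
Trained networks look in the newest picture that a camera, given by its name, has taken for a name from the list of things; names that differ only in an ending like _2 or _b are one class to them, and where a whole thing is asked for, a point or a joint stands for the part that bears it (a point fixed in the world has none). Each returns a list of dicts, best first, with "conf" (0 to 1); they miss things now and then, are a little off and sometimes report something else, mostly with a low value. They report only what shows in the picture. A call takes as long as a camera call. They do not tell look-alikes from the thing itself.
- spotter.outline_of(query, camera): "region" (400x640 bool, what is visible of it) and "rect" ([left, top, width, height] in pixels, round what is visible of it).
The state is a dict: "clock": time; "qpos": joint angles; "qd": joint speeds; "effort": joint torques, N m; "position": TCP position; "ee_rot": TCP orientation; "contact_force": force on the tool from outside, world axes, zero at the start; "moment": the same for the moment, N m; "width": finger opening in m.
Only numpy, scipy, OpenCV 4.12 (cv2) and the standard library are available. Lean on these libraries where they do the work, as an engineer would, in place of code of your own. Each camera call takes 0.05 s, during which the arm holds its last target.

## Working session

There is one attempt and no reset: what is moved stays moved. The work goes in short steps, Python scripts to look and compute and a tool call to move; the robot and the scene stay as the last step left them, time stands still between calls to the robot, and variables do not carry over. Pictures are saved under pics/ and viewed, and the job is handed in when it is done.

Besides the shell and the picture viewer there is one more tool, called after "Call:" in YAML: its name, and indented under it one key for each argument. servo_tool: Moves the arm, as the interface text tells. Its arguments: {"type":"object","properties":{"steps":{"type":"array","items":{"type":"array","items":{"type":"number"}}},"hand":{"type":"number"},"grip_force":{"type":"number"}},"required":["steps"]}

```bash
mkdir -p pics; ls; cat > h.py <<'E'
import numpy as np, cv2
from rig import telemetry, cams, sign_off, spotter
def world(name,u,v,d,m=None):
    m=m or cams.camera_model(name); K=np.array(m["camera_matrix"])
    x=(u-K[0,2])/K[0,0]*d; y=(v-K[1,2])/K[1,1]*d
    p=np.stack([x,-y,-d*np.ones_like(x)],-1)
    return p@np.array(m["rotation"]).T+np.array(m["origin"])
def save(n,img): cv2.imwrite("pics/"+n,img[:,:,::-1])
E
python3 - <<'E'
from h import *
s=telemetry.get_state(); print(s)
for c in("scene","top"):
    p,d=cams.get_image(c); save(c+"0.png",p); np.savez(c+"0.npz",p=p,d=d)
    m=cams.camera_model(c); print(c,m)
    for q in ("red_bottle","lever_red","gate_red"):
        for o in spotter.outline_of(q,c): print(q,o["conf"],o["rect"])
E
```

```text
pics
{'clock': 0.0, 'qpos': array([-1.34501627e+00,  2.76588737e-01,  1.50615850e+00, -1.20888133e-05,
        1.36071659e+00, -1.21017844e-01]), 'qd': array([ 6.72175593e-04,  1.73040725e-04, -7.41825342e-05, -4.68283670e-04,
       -6.95772013e-04, -6.97704584e-04]), 'effort': array([-1.52579822e-03, -4.16778481e+01, -2.45809937e+01, -2.68053263e-04,
        1.09683917e-02,  2.71574788e-05]), 'position': array([ 0.1952931 , -0.54023595,  0.23043319]), 'ee_rot': array([-9.33996170e-04,  9.85003383e-01,  1.72532488e-01, -5.48869970e-05]), 'contact_force': array([-0.30730318,  0.67382462,  0.04435998]), 'moment': array([-0.00340455, -0.02279824, -0.05740383]), 'width': 0.08516569321294915}
scene {'camera_matrix': array([[484.87035083,   0.        , 325.35411615],
       [  0.        , 484.87035083, 199.70361223],
       [  0.        ,   0.        ,   1.        ]]), 'origin': array([-0.14392938,  0.58269852,  0.55958163]), 'rotation': array([-0.42830607, -0.24907155,  0.45564078,  0.73953279])}
red_bottle 0.97 [230.3, 190.2, 36.0, 62.0]
red_bottle 0.6 [380.2, 203.6, 40.5, 70.3]
lever_red 0.63 [221.0, 215.3, 64.1, 36.1]
gate_red 0.8 [222.9, 218.2, 88.9, 74.0]
top {'camera_matrix': array([[490.20728299,   0.        , 317.84062686],
       [  0.        , 490.20728299, 199.94702158],
       [  0.        ,   0.        ,   1.        ]]), 'origin': array([0.37776783, 0.14014231, 1.18785298]), 'rotation': array([ 0.71266403,  0.06298055, -0.06731034, -0.69542271])}
red_bottle 0.75 [342.9, 233.6, 31.8, 33.7]
red_bottle 0.65 [244.5, 160.9, 31.3, 34.1]
lever_red 0.84 [198.7, 216.5, 62.6, 13.4]
gate_red 0.87 [196.8, 215.3, 86.9, 20.2]
```

View pics/scene0.png

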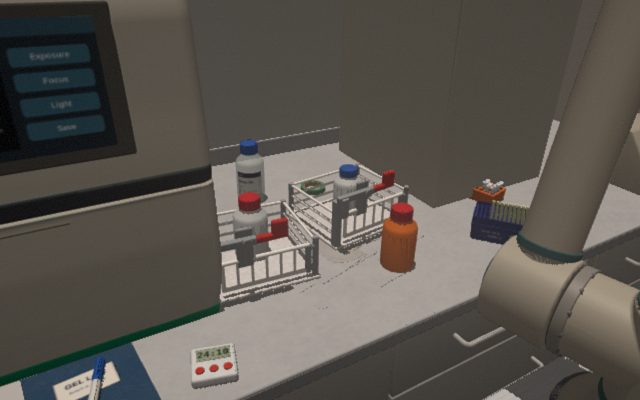

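View pics/top0.png

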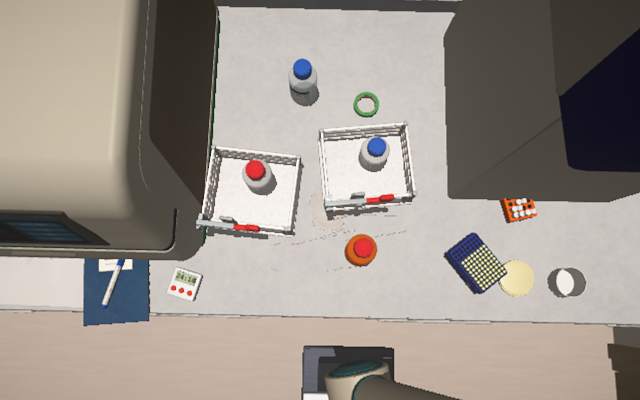

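```bash
cat >> h.py <<'E'
from scipy.spatial.transform import Rotation as Rn
def quat2R(q): q=np.array(q).ravel(); return Rn.from_quat(q[[1,2,3,0]]).as_matrix()
def cam(name):
    m=dict(cams.camera_model(name)); m["rotation"]=quat2R(m["rotation"]) if np.size(m["rotation"])==4 else m["rotation"]; return m
def cloud(name,d):
    v,u=np.mgrid[0:400,0:640].astype(float); return world(name,u,v,d,cam(name))
E
python3 - <<'E'
from h import *
for c in("scene","top"):
    z=np.load(c+"0.npz"); p,d=z["p"],z["d"]; W=cloud(c,d)
    i=p.astype(int); red=(i[...,0]>110)&(i[...,1]<50)&(i[...,2]<60)&(d>0)
    n,l,st,ce=cv2.connectedComponentsWithStats(red.astype(np.uint8))
    print(c,"bench z",np.median(W[(d>0)&(W[...,2]<.03)&(W[...,2]>-.03)][:,2]))
    for k in range(1,n):
        if st[k,4]<15: continue
        q=W[l==k]; print(st[k],ce[k].round(1),"med",np.median(q,0).round(4),"p5",np.percentile(q,5,axis=0).round(3),"p95",np.percentile(q,95,axis=0).round(3))
    # whole mask neighbourhood
    m=(d>0)&(W[...,2]>.065)&(W[...,2]<.17)&(W[...,0]>.2)&(W[...,0]<.45)&(W[...,1]>.15)&(W[...,1]<.5)
    if c=="top":
        for (u,v) in [(293,236),(300,155),(214,149),(200,226),(361,250),(257,170),(210,240),(215,150)]: print(u,v,W[v,u].round(3))
        a=cv2.resize(p[130:260,180:310],None,fx=6,fy=6,interpolation=cv2.INTER_CUBIC)[:600]
    else: a=cv2.resize(p[180:300,200:330],None,fx=5,fy=5,interpolation=cv2.INTER_CUBIC)
    save(c+"_z.png",a[:600,:800])
E
```

```text
scene bench z -0.0017979121537156084
[384 171  11   4  21] [388.6 172.5] med [ 0.5802 -0.0077  0.1464] p5 [ 0.577 -0.023  0.145] p95 [0.582 0.002 0.148]
[375 183  10   6  26] [379.3 185.7] med [0.5769 0.0139 0.1228] p5 [0.573 0.001 0.121] p95 [0.582 0.026 0.125]
[239 193  20   9 103] [248.2 198. ] med [0.6343 0.2824 0.1331] p5 [0.623 0.266 0.131] p95 [0.648 0.297 0.134]
[392 204  20  10  85] [402.1 208.8] med [0.4665 0.0413 0.127 ] p5 [0.457 0.025 0.125] p95 [0.484 0.055 0.129]
[272 219  15   5  36] [278.7 221.1] med [0.5065 0.2797 0.1463] p5 [0.503 0.268 0.144] p95 [0.511 0.29  0.148]
[257 233  17   6  48] [264.5 235.7] med [0.5096 0.3055 0.1233] p5 [0.507 0.292 0.121] p95 [0.513 0.317 0.124]
top bench z 0.0022273104969032786
[246 162   6  16  32] [248.3 170.4] med [0.6346 0.2911 0.1367] p5 [0.623 0.285 0.133] p95 [0.653 0.295 0.139]
[371 195  22   5  46] [383.8 197.3] med [ 0.5827 -0.0078  0.1488] p5 [ 0.578 -0.023  0.127] p95 [0.586 0.014 0.152]
[244 225  15   6  36] [250.9 227.5] med [0.5077 0.278  0.1482] p5 [0.504 0.263 0.133] p95 [0.514 0.291 0.154]
[354 242  18  15  77] [361.1 250.9] med [0.4651 0.0416 0.1302] p5 [0.456 0.021 0.123] p95 [0.483 0.055 0.134]
293 236 [0.509 0.194 0.003]
300 155 [0.689 0.18  0.086]
214 149 [0.701 0.383 0.074]
200 226 [0.513 0.394 0.114]
361 250 [0.468 0.04  0.131]
257 170 [0.638 0.272 0.134]
210 240 [0.494 0.394 0.001]
215 150 [0.7   0.381 0.071]
```

View pics/scene_z.png

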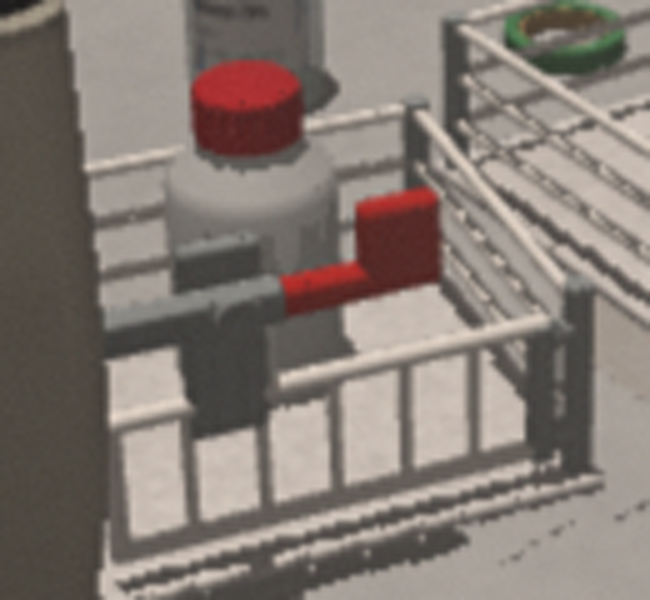

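View pics/top_z.png

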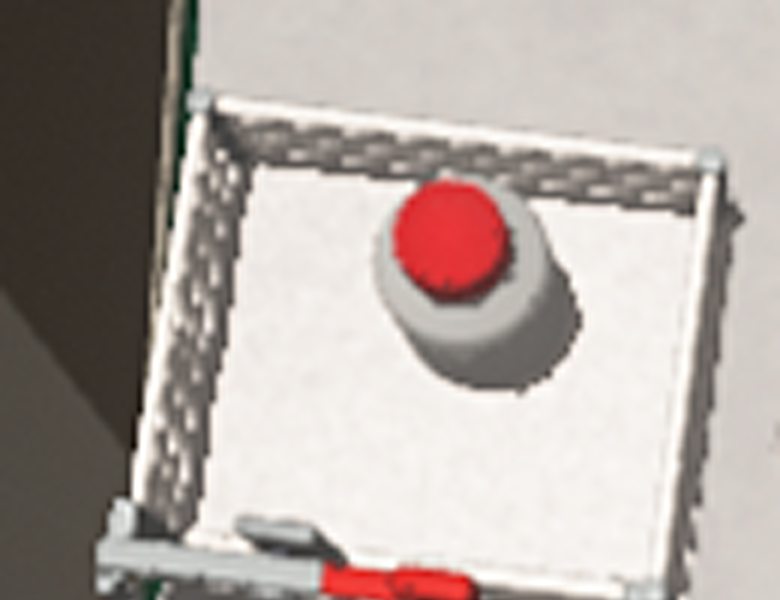

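```bash
python3 - <<'E'
from h import *
# grid of heights around gate in top view
z=np.load("top0.npz"); p,d=z["p"],z["d"]; W=cloud("top",d)
m=(W[...,2]>.06)&(W[...,2]<.2)&(W[...,0]<.56)&(W[...,0]>.44)&(W[...,1]<.42)&(W[...,1]>.17)&(d>0)
v,u=np.nonzero(m)
for k in range(v.min(),v.max()+1):
    print(k,' '.join(f"{int(1000*W[k,x,2]):3d}" if m[k,x] else '  .' for x in range(196,304,2)))
# gate rail points 60..95mm, fit; lever top points
for name,lo,hi in(("rail",.06,.1),):
    q=W[m&(W[...,2]>lo)&(W[...,2]<hi)&(W[...,0]<.535)]
    vx,vy,x0,y0=cv2.fitLine(q[:,:2].astype(np.float32),cv2.DIST_HUBER,0,.003,.001).ravel(); print(name,len(q),vx,vy,x0,y0,"y range",q[:,1].min(),q[:,1].max())
i=p.astype(int); red=(i[...,0]>90)&(i[...,1]<.45*i[...,0])&(i[...,2]<.5*i[...,0])&m&(W[...,2]>.14)
q=W[red]; print(len(q),q.mean(0),q.min(0),q.max(0))
# side walls and back wall of pen for yaw
mm=(W[...,2]>.07)&(W[...,2]<.1)&(d>0)&(W[...,0]>.48)&(W[...,0]<.75)&(W[...,1]>.16)&(W[...,1]<.42)
r=cv2.minAreaRect(W[mm][:,:2].astype(np.float32)); print(r); print(cv2.boxPoints(r))
# obstacles above .17 near
t=(W[...,2]>.17)&(d>0)&(W[...,0]<.9)&(W[...,1]>.1); q=W[t]; print("tall y min",np.percentile(q[:,1],[0,1,5]),q[:,0].min())
E
```

```text
198   .   .   .   .   .   .   .   .   .   .   .   .   .   .   .   .   .   .   .   .   .   .   .   .   .   .   .   .   .   .   .   .   .   .   .   .   .   .   .   .   .   .   .   .   .   .   .   .   .   .   .   .   .   .
199   .   .   .   .   .   .   .   .   .   .   .   .   .   .   .   .   .   .   .   .   .   .   .   .   .   .   .   .   .   .   .   .   .   .   .   .   .   .   .   .   .   .   .   .   .   .   .   .   .   .   .   .   .   .
200   .   .   .   .   .   .   .   .   .   .   .   .   .   .   .   .   .   .   .   .   .   .   .   .   .   .   .   .   .   .   .   .   .   .   .   .   .   .   .   .   .   .   .   .   .   .   .   .   .   .   .   .   .   .
201   .   .   .   .   .   .   .   .   .   .   .   .   .   .   .   .   .   .   .   .   .   .   .   .   .   .   .   .   .   .   .   .   .   .   .   .   .   .   .   .   .   .   .   .   .   .   .   .   .   .   .   .   .   .
202   .   .   .   .   .   .   .   .   .   .   .   .   .   .   .   .   .   .   .   .   .   .   .   .   .   .   .   .   .   .   .   .   .   .   .   .   .   .   .   .   .   .   .   .   .   .   .   .   .   .   .   .   .   .

[... 12099 characters left out ...]

258   .   .   .   .   .   .   .   .   .   .   .   .   .   .   .   .   .   .   .   .   .   .   .   .   .   .   .   .   .   .   .   .   .   .   .   .   .   .   .   .   .   .   .   .   .   .   .   .   .   .   .   .   .   .
rail 316 0.09899773 -0.9950877 0.51626366 0.29221088 y range 0.1953831887936919 0.40477627404789496
67 [0.50893927 0.27626087 0.1494415 ] [0.5038552  0.26201992 0.14038269] [0.51424827 0.29018516 0.1559151 ]
((0.6152650117874146, 0.29132604598999023), (0.22309798002243042, 0.268953800201416), 89.99456024169922)
[[0.48077753 0.17978981]
 [0.7497313  0.1797643 ]
 [0.7497525  0.40286228]
 [0.48079872 0.4028878 ]]
tall y min [0.10001378 0.39969455 0.40021425] 0.17647969304942035
```

```bash
python3 - <<'E'
from h import *
z=np.load("top0.npz"); p,d=z["p"],z["d"]; W=cloud("top",d)
def fit(q,n):
    vx,vy,x0,y0=cv2.fitLine(q.astype(np.float32),cv2.DIST_HUBER,0,.002,.0001).ravel(); 
    a=np.degrees(np.arctan2(vy,vx)); res=(q-[x0,y0])@[-vy,vx]; print(n,len(q),"ang",a,(x0,y0),"rms",res.std()); return
X,Y,Z=W[...,0],W[...,1],W[...,2]; ok=d>0
a=ok&(Z>.073)&(Z<.086)
fit(W[a&(X<.535)&(X>.49)&(Y<.275)&(Y>.205)][:,:2],"rail R")
fit(W[a&(X<.535)&(X>.49)&(Y<.365)&(Y>.205)][:,:2],"rail all")
b=ok&(Z>.079)&(Z<.09)
fit(W[b&(X>.535)&(X<.68)&(Y<.215)&(Y>.16)][:,:2],"right wall")
fit(W[b&(X>.67)&(X<.74)&(Y<.36)&(Y>.2)][:,:2],"back wall")
i=p.astype(int); red=(i[...,0]>90)&(i[...,1]<.45*i[...,0])&(i[...,2]<.5*i[...,0])&ok&(Z>.143)&(Z<.16)&(X<.53)&(Y>.25)&(Y<.3)
q=W[red][:,:2]; fit(q,"fin"); print(cv2.minAreaRect(q.astype(np.float32)))
# hinge-side gate post & fixed post
c=ok&(Z>.084)&(Z<.1)&(X<.53)&(X>.48)&(Y<.215)&(Y>.16); print("post",W[c].mean(0),W[c].min(0),W[c].max(0))
# instrument outline between z .1-.4
t=ok&(Z>.12)&(X>.15)&(X<.8)&(Y>.3); 
for x in np.arange(.2,.75,.05):
    k=t&(abs(X-x)<.01)&(Z>.16); print(round(x,2),Y[k].min() if k.any() else None, Z[k&(Y<Y[k].min()+.02)].min() if k.any() else None)
E
```

```text
rail R 104 ang 83.33592 (np.float32(0.5206264), np.float32(0.23572235)) rms 0.0026198806364644838
rail all 156 ang 84.04363 (np.float32(0.5235409), np.float32(0.2628109)) rms 0.00240635297180646
right wall 158 ang -5.325725 (np.float32(0.60776895), np.float32(0.19255143)) rms 0.0016908745645730085
back wall 167 ang 84.6387 (np.float32(0.69517857), np.float32(0.27930793)) rms 0.002352052637552483
fin 63 ang 83.67771 (np.float32(0.50931233), np.float32(0.2777885)) rms 0.002828814340440208
((0.5095625519752502, 0.27599433064460754), (0.02820175141096115, 0.00986148789525032), 83.98493957519531)
post [0.51866962 0.20093898 0.08978423] [0.51199013 0.19689209 0.08409983] [0.52904421 0.20620503 0.09348427]
0.2 None None
0.25 None None
0.3 None None
0.35 None None
0.4 None None
0.45 0.40031234403849836 0.16165727662213625
0.5 0.398877032802195 0.16047558699652043
0.55 0.39886863928219696 0.16084013267446928
0.6 0.39901567690242634 0.160259695807335
0.65 0.3990170565436617 0.1621953436979795
0.7 0.3993582581716988 0.16292347464571577
```

Call:
servo_tool:
  steps:
    - [14,-16,-5,0,0,-2]
    - [40,-46,-12,0,0,-5]
    - [70,-81,-20,0,0,-8]
    - [100,-116,-28,0,0,-12]
    - [132,-152,-34,0,0,-16]
    - [164,-189,-40,0,0,-20]
    - [196,-226,-40,0,0,-24]
    - [228,-263,-40,0,0,-28]
  hand: 0

```text
clock: 1.2
position: [0.3205, -0.2131, 0.2719]
ee_rot: [0.001, 0.913, 0.407, 0.001]
contact_force: [1.5, 0.4, -0.5]
width: 0.0852
```

```bash
cat >> h.py <<'E'
def tool():
    s=telemetry.get_state(); return s,quat2R(s["ee_rot"]),np.array(s["position"])
def rel(target,yawx_deg,n=1):
    "target TCP world, tool down with x axis at yaw"
    s,R,p=tool(); y=np.radians(yawx_deg)
    Rt=np.array([[np.cos(y),np.sin(y),0],[np.sin(y),-np.cos(y),0],[0,0,-1.]])
    print("shift mm",(R.T@(np.array(target)-p)*1000).round(1),"rot deg",np.degrees(Rn.from_matrix(R.T@Rt).as_rotvec()).round(2),"pos",p.round(4),"F",np.round(s["contact_force"],1),"w",round(s["width"],4),"t",s["clock"],"q",np.round(s["qpos"],2))
E
python3 - <<'E'
from h import *
rel([.509,.2765,.27],84.6)
E
```

```text
shift mm [ 490.2 -187.     2. ] rot deg [ 1.000e-01 -1.000e-02 -3.654e+01] pos [ 0.3205 -0.2131  0.2719] F [ 1.5  0.4 -0.5] w 0.0852 t 1.2 q [-0.77 -0.04  1.78  0.    1.4  -0.04]
```

Call:
servo_tool:
  steps:
    - [35,-13,0,0,0,-3]
    - [75,-29,0,0,0,-6]
    - [115,-44,0,0,0,-9]
    - [155,-59,0,0,0,-12]
    - [195,-74,0,0,0,-15]
    - [235,-90,0,0,0,-18]
    - [275,-105,0,0,0,-21]
    - [315,-120,0,0,0,-24]

```text
clock: 2.0
position: [0.442, 0.1006, 0.2718]
ee_rot: [0.0, 0.808, 0.589, 0.0]
contact_force: [0.6, -0.4, -0.7]
width: 0.0854
```

```bash
python3 - <<'E'
from h import *
rel([.509,.2765,.27],84.6)
E
```

```text
shift mm [188.    9.7   1.8] rot deg [ 3.00e-02 -1.00e-02 -1.25e+01] pos [0.442  0.1006 0.2718] F [ 0.6 -0.4 -0.7] w 0.0854 t 2.0 q [0.07 0.07 1.67 0.   1.41 0.38]
```

Call:
servo_tool:
  steps:
    - [40,2,0,0,0,-3]
    - [80,4,0,0,0,-6]
    - [120,6,0,0,0,-9]
    - [155,8,1,0,0,-11]
    - [180,9,2,0,0,-12.5]
    - [188,10,2,0,0,-12.5]
    - [188,10,2,0,0,-12.5]
  hand: 128

```text
clock: 2.7
position: [0.5101, 0.2745, 0.2691]
ee_rot: [-0.0, 0.74, 0.672, -0.0]
contact_force: [0.5, 0.2, -0.2]
width: 0.0426
```

```bash
python3 - <<'E'
from h import *
rel([.509,.2765,.27],84.6)
s,R,p=tool()
im,d=cams.get_image("wrist"); save("w1.png",im); m=cams.camera_model("wrist"); print(m); np.savez("w1.npz",p=im,d=d,R=R,t=p)
T=np.array(m["tool_from_camera"])
K=np.array(m["camera_matrix"]); v,u=np.mgrid[0:400,0:640].astype(float)
P=np.stack([(u-K[0,2])/K[0,0]*d,-(v-K[1,2])/K[1,1]*d,-d],-1)
W=(P@T[:3,:3].T+T[:3,3])@R.T+p
i=im.astype(int); red=(i[...,0]>90)&(i[...,1]<.45*i[...,0])&(i[...,2]<.5*i[...,0])&(d>0)
n,l,st,ce=cv2.connectedComponentsWithStats(red.astype(np.uint8))
for k in range(1,n):
    if st[k,4]<50: continue
    q=W[l==k]; zt=np.percentile(q[:,2],95); f=q[q[:,2]>zt-.006]; print(st[k],"ztop",zt,len(f),cv2.minAreaRect(f[:,:2].astype(np.float32)),f.mean(0))
E
```

```text
shift mm [ 1.9 -1.3 -0.9] rot deg [-0.04  0.03 -0.12] pos [0.5101 0.2745 0.2691] F [ 0.5  0.2 -0.2] w 0.0426 t 2.7 q [ 0.37  0.26  1.43 -0.    1.45  0.47]
{'camera_matrix': array([[326.47774557,   0.        , 322.67383038],
       [  0.        , 326.47774557, 197.71324099],
       [  0.        ,   0.        ,   1.        ]]), 'tool_from_camera': array([[ 2.11398405e-04,  9.52854423e-01,  3.03427758e-01,
         7.76082001e-02],
       [ 9.99999973e-01, -2.30096392e-04,  2.58709537e-05,
        -5.34825442e-04],
       [ 9.44688851e-05,  3.03427744e-01, -9.52854446e-01,
        -1.42456642e-01],
       [ 0.00000000e+00,  0.00000000e+00,  0.00000000e+00,
         1.00000000e+00]])}
[176   5  12  12  82] ztop 0.01937242386713023 82 ((0.37403059005737305, 0.45049145817756653), (0.008503212593495846, 0.010064317844808102), 42.38231658935547) [0.37404526 0.45053833 0.01789893]
[176  26  10  11  86] ztop 0.019300237218738664 86 ((0.3690350353717804, 0.431416392326355), (0.010392879135906696, 0.010261538438498974), 74.16493225097656) [0.36888739 0.43163393 0.01806402]
[317 134  14   9  98] ztop 0.12667063352014538 98 ((0.5141412019729614, 0.3153879940509796), (0.006925202906131744, 0.011587930843234062), 81.15779876708984) [0.51440343 0.31579157 0.12540781]
[ 451  143   48   47 1709] ztop 0.13690816456236968 1706 ((0.6412186622619629, 0.27869850397109985), (0.040897026658058167, 0.04026816785335541), 63.95412063598633) [0.64079093 0.27968388 0.1356229 ]
[290 324  49  41 636] ztop 0.10149176604130461 173 ((0.48282569646835327, 0.16520318388938904), (0.24209415912628174, 0.05033975839614868), 87.83483123779297) [0.47801296 0.06199289 0.10284203]
```

View pics/w1.png

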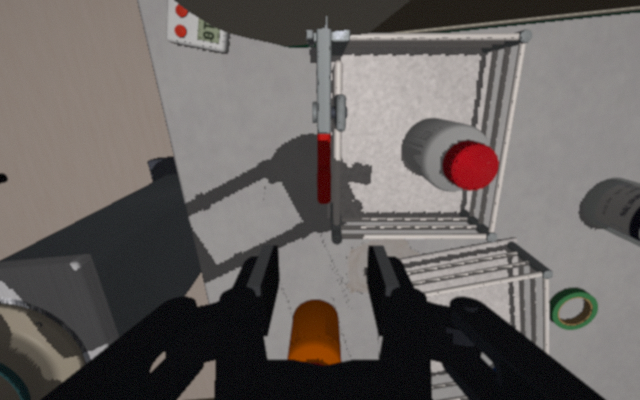

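```bash
python3 - <<'E'
from h import *
z=np.load("w1.npz"); im,d,R,p=z["p"],z["d"],z["R"],z["t"]
m=cams.camera_model("wrist"); T=np.array(m["tool_from_camera"])
K=np.array(m["camera_matrix"]); v,u=np.mgrid[0:400,0:640].astype(float)
P=np.stack([(u-K[0,2])/K[0,0]*d,-(v-K[1,2])/K[1,1]*d,-d],-1)
W=(P@T[:3,:3].T+T[:3,3])@R.T+p
sl=(slice(125,240),slice(300,345))
i=im.astype(int); red=np.zeros(d.shape,bool); red[sl]=True
red&=(i[...,0]>45)&(i[...,1]<.45*i[...,0])&(i[...,2]<.5*i[...,0])&(d>0)
q=W[red]; f=q[q[:,2]>.141]; print(len(q),len(f),f.mean(0),f.min(0),f.max(0),cv2.minAreaRect(f[:,:2].astype(np.float32)))
g=W[sl]; k=(g[...,2]>.072)&(g[...,2]<.085)&(g[...,1]<.25)&(g[...,1]>.2)&(g[...,0]>.5)&(g[...,0]<.54); q=g[k]
print("rail",len(q),q.mean(0)); print(cv2.fitLine(q[:,:2].astype(np.float32),cv2.DIST_HUBER,0,.002,.0001).ravel())
print("bench",np.median(W[(W[...,2]<.02)&(d>0)][:,2]))
E
```

```text
834 403 [0.51060554 0.27907134 0.14915835] [0.50476114 0.26352418 0.14124012] [0.51672303 0.29239527 0.15166152] ((0.5102437138557434, 0.2780721187591553), (0.028937743976712227, 0.01068852562457323), 82.33158874511719)
rail 347 [0.51945443 0.22426395 0.0777991 ]
[0.07107253 0.99747115 0.5194544  0.22426395]
bench -0.00026776591815805273
```

Call:
servo_tool:
  steps:
    - [3,-0.5,30,0,0,0]
    - [3.5,-0.5,65,0,0,0]
    - [3.5,-0.5,100,0,0,0]
    - [3.5,-0.5,125,0,0,0]
    - [3.5,-0.5,142,0,0,0]
    - [3.5,-0.5,151,0,0,0]
    - [3.5,-0.5,151,0,0,0]

```text
clock: 3.45
position: [0.5097, 0.2759, 0.1177]
ee_rot: [-0.0, 0.741, 0.671, -0.001]
contact_force: [0.0, -0.7, 0.2]
width: 0.0425
```

```bash
python3 - <<'E'
from h import *
rel([.510,.278,.118],84.9)
im,d=cams.get_image("wrist"); save("w2.png",im)
E
```

```text
shift mm [ 2.2  0.1 -0.3] rot deg [-0.11  0.08 -0.6 ] pos [0.5097 0.2759 0.1177] F [ 0.  -0.7  0.2] w 0.0425 t 3.45 q [ 0.38  0.37  1.67 -0.    1.11  0.48]
```

View pics/w2.png

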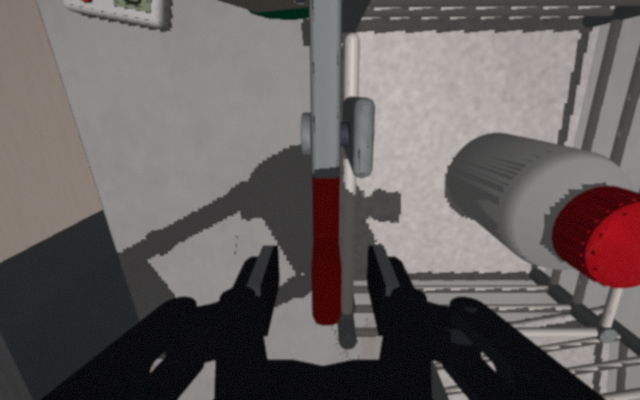

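Call:
servo_tool:
  steps:
    - [1.5,1.3,0,0,0,-0.3]
    - [1.5,1.3,0,0,0,-0.3]
    - [1.5,1.3,0,0,0,-0.3]
    - [1.5,1.3,0,0,0,-0.3]
    - [1.5,1.3,0,0,0,-0.3]
  hand: 255
  grip_force: 20

```text
clock: 4.0
position: [0.5115, 0.2789, 0.1192]
ee_rot: [-0.0, 0.739, 0.673, 0.0]
contact_force: [-4.1, 0.3, 5.9]
width: 0.0116
```

```bash
python3 - <<'E'
from h import *
rel([.510,.278,.118],84.9)
im,d=cams.get_image("wrist"); save("w3.png",im)
E
```

```text
shift mm [-1.  -1.4  1.2] rot deg [-0.03 -0.03 -0.24] pos [0.5115 0.2789 0.1192] F [-4.1  0.3  5.9] w 0.0116 t 4.0 q [0.38 0.37 1.66 0.   1.11 0.47]
```

View pics/w3.png

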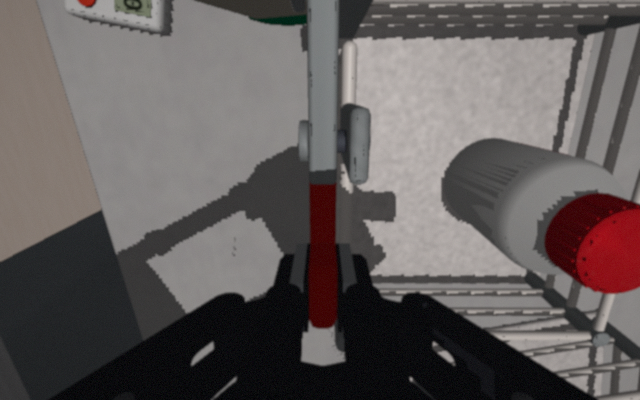

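Call:
servo_tool:
  steps:
    - [0,0,5,0,0,0]
    - [0,0,10,0,0,0]
    - [0,0,15,0,0,0]
    - [0,0,19,0,0,0]
    - [0,0,20,0,0,0]
    - [0,0,20,0,0,0]

```text
clock: 4.65
position: [0.5112, 0.2774, 0.0985]
ee_rot: [0.0, 0.739, 0.674, -0.001]
contact_force: [-3.4, -3.5, 3.4]
width: 0.0114
```

```bash
python3 - <<'E'
from h import *
rel([.510,.278,.118],84.9)
im,d=cams.get_image("wrist"); save("w4.png",im)
im,d=cams.get_image("scene"); save("s4.png",cv2.resize(im[170:310,190:350],None,fx=4,fy=4,interpolation=cv2.INTER_CUBIC))
E
```

```text
shift mm [  0.4  -1.3 -19.5] rot deg [-0.07  0.15 -0.2 ] pos [0.5112 0.2774 0.0985] F [-3.4 -3.5  3.4] w 0.0114 t 4.65 q [ 0.38  0.39  1.69 -0.    1.07  0.47]
```

View pics/w4.png

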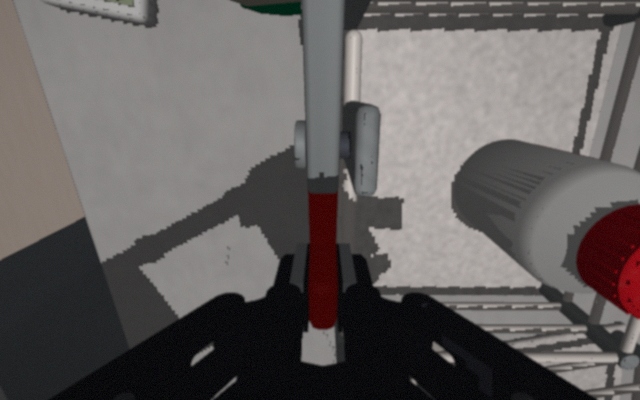

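View pics/s4.png

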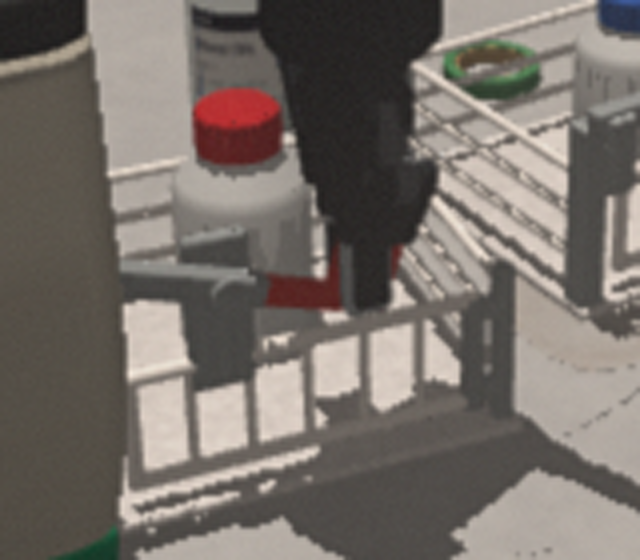

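Call:
servo_tool:
  steps:
    - [-1.5,-5.2,0,0,0,-5]
    - [-3.3,-10.2,0,0,0,-10]
    - [-5.7,-15,0,0,0,-15]
    - [-8.4,-19.7,0,0,0,-20]
    - [-11.5,-24,0,0,0,-25]
    - [-15,-28.1,0,0,0,-30]
    - [-18.9,-31.9,0,0,0,-35]
    - [-23,-35.3,0,0,0,-40]

```text
clock: 5.55
position: [0.4739, 0.258, 0.0984]
ee_rot: [-0.0, 0.463, 0.886, -0.001]
contact_force: [-4.0, -2.4, 3.4]
width: 0.0117
```

```bash
python3 - <<'E'
from h import *
rel([.510,.278,.118],124.9)
im,d=cams.get_image("wrist"); save("w5.png",im)
im,d=cams.get_image("scene"); save("s5.png",cv2.resize(im[170:310,190:350],None,fx=4,fy=4,interpolation=cv2.INTER_CUBIC))
E
```

```text
shift mm [ -4.2  41.  -19.7] rot deg [-0.11  0.03 -0.05] pos [0.4739 0.258  0.0984] F [-4.  -2.4  3.4] w 0.0117 t 5.55 q [ 0.37  0.33  1.78 -0.    1.03 -0.24]
```

View pics/w5.png

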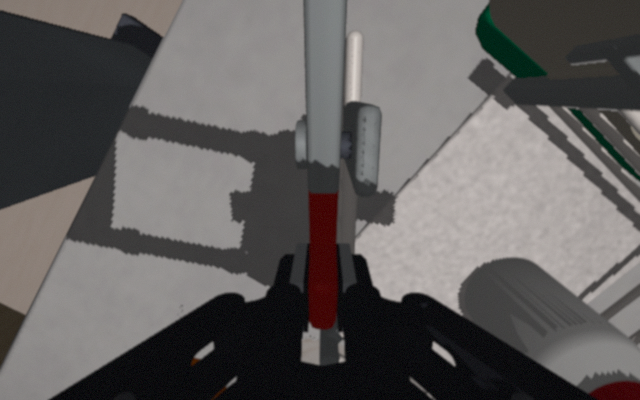

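View pics/s5.png

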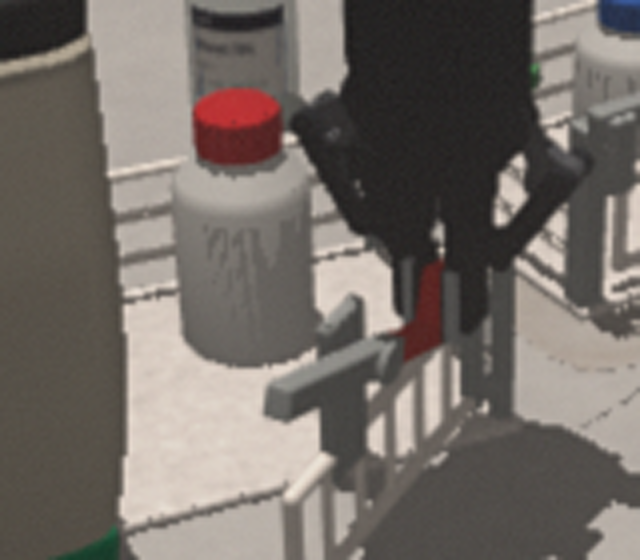

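Call:
servo_tool:
  steps:
    - [-1.8,-6.2,0,0,0,-6]
    - [-4.2,-12.2,0,0,0,-12]
    - [-7.3,-17.9,0,0,0,-18]
    - [-10.9,-23.2,0,0,0,-24]
    - [-15,-28.1,0,0,0,-30]
    - [-19.7,-32.6,0,0,0,-36]
    - [-24.8,-36.6,0,0,0,-42]
    - [-30.3,-40,0,0,0,-48]

```text
clock: 6.45
position: [0.4577, 0.2102, 0.0981]
ee_rot: [-0.001, 0.062, 0.998, -0.001]
contact_force: [-3.8, -3.6, 4.5]
width: 0.0116
```

Call:
servo_tool:
  steps:
    - [0,0,0,0,0,0]
    - [0,0,0,0,0,0]
    - [0,0,0,0,0,0]

```text
clock: 6.75
position: [0.4577, 0.2103, 0.0981]
ee_rot: [-0.002, 0.065, 0.998, -0.001]
contact_force: [-4.4, -4.1, 4.0]
width: 0.0114
```

```bash
python3 - <<'E'
from h import *
rel([.510,.278,.118],172.9)
im,d=cams.get_image("wrist"); save("w6.png",im)
im,d=cams.get_image("scene"); save("s6.png",cv2.resize(im[170:320,190:350],None,fx=4,fy=4,interpolation=cv2.INTER_CUBIC))
E
```

```text
shift mm [-43.1  73.8 -20.2] rot deg [-0.15 -0.17 -0.31] pos [0.4577 0.2103 0.0981] F [-4.4 -4.1  4. ] w 0.0114 t 6.75 q [ 0.29  0.29  1.85 -0.    1.   -1.15]
```

View pics/w6.png

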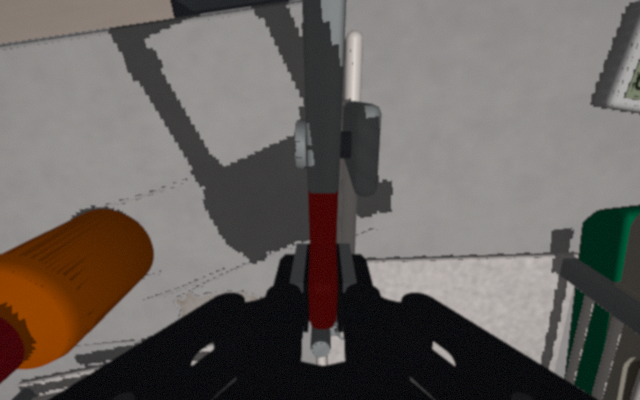

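View pics/s6.png

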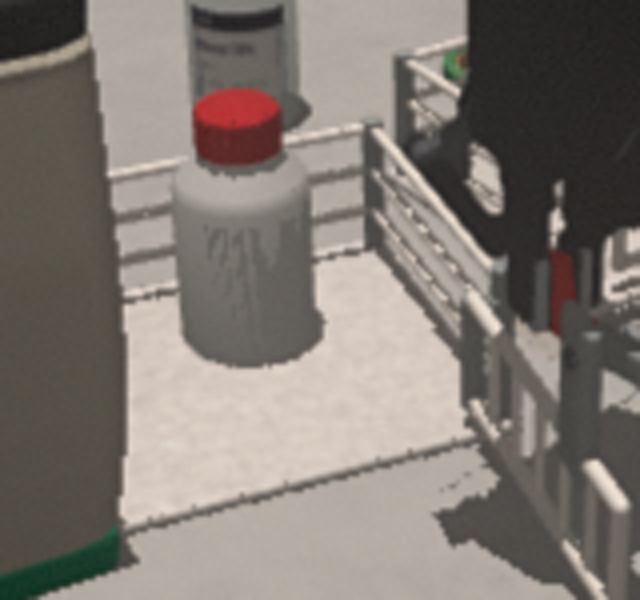

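Call:
servo_tool:
  steps:
    - [0,0,-5,0,0,0]
    - [0,0,-10,0,0,0]
    - [0,0,-15,0,0,0]
    - [0,0,-18,0,0,0]
    - [0,0,-18,0,0,0]

```text
clock: 7.35
position: [0.4568, 0.2105, 0.1155]
ee_rot: [-0.002, 0.064, 0.998, -0.001]
contact_force: [-5.7, -3.7, -2.9]
width: 0.0114
```

Call:
servo_tool:
  steps:
    - [0,0,0,0,0,0]
    - [0,0,0,0,0,0]
    - [0,0,0,0,0,0]
    - [0,0,0,0,0,0]
    - [0,0,0,0,0,0]
  hand: 128

```text
clock: 7.85
position: [0.4597, 0.2115, 0.1166]
ee_rot: [0.001, 0.064, 0.998, 0.0]
contact_force: [-0.1, -0.5, -0.3]
width: 0.0428
```

```bash
python3 - <<'E'
from h import *
rel([.510,.278,.118],172.9)
im,d=cams.get_image("wrist"); save("w7.png",im)
E
```

```text
shift mm [-41.4  72.4  -1.4] rot deg [ 0.03  0.06 -0.23] pos [0.4597 0.2115 0.1166] F [-0.1 -0.5 -0.3] w 0.0428 t 7.85 q [ 0.29  0.27  1.83 -0.    1.05 -1.15]
```

View pics/w7.png

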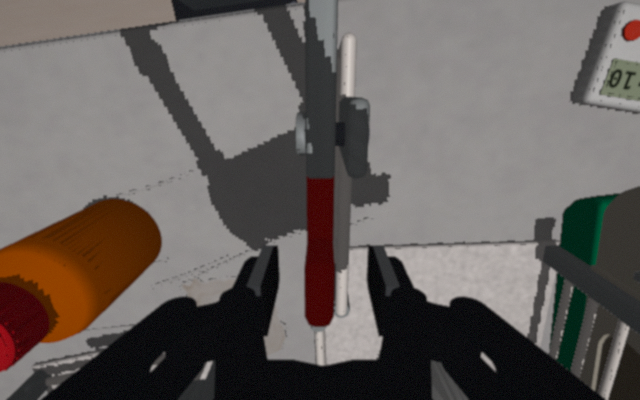

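Released with clearance on both sides of the fin, which sits at columns 305-335 with the pads at 278 and 368. Lifting straight up, then backing away to the right for a clear view.

Call:
servo_tool:
  steps:
    - [0,0,-15,0,0,0]
    - [0,0,-40,0,0,0]
    - [0,0,-75,0,0,0]
    - [0,0,-110,0,0,0]
    - [0,0,-140,0,0,0]
    - [0,0,-155,0,0,0]
    - [0,0,-160,0,0,0]

```text
clock: 8.6
position: [0.4601, 0.2116, 0.2785]
ee_rot: [0.002, 0.064, 0.998, 0.001]
contact_force: [-0.2, 0.0, 0.3]
width: 0.0427
```

Call:
servo_tool:
  steps:
    - [5,-15,0,0,0,0]
    - [12,-45,0,0,0,0]
    - [18,-85,0,0,0,0]
    - [24,-125,0,0,0,0]
    - [30,-165,0,0,0,0]
    - [35,-200,0,0,0,0]
    - [37,-215,0,0,0,0]
    - [37,-220,0,0,0,0]

```text
clock: 9.4
position: [0.3922, -0.0039, 0.2749]
ee_rot: [-0.002, 0.066, 0.998, -0.0]
contact_force: [-0.2, 0.4, -0.3]
width: 0.0422
```

Call:
servo_tool:
  steps:
    - [0,0,0,0,0,0]
    - [0,0,0,0,0,0]

```text
clock: 9.6
position: [0.3941, -0.0017, 0.2757]
ee_rot: [-0.001, 0.064, 0.998, 0.0]
contact_force: [0.3, 0.2, -0.5]
width: 0.043
```

```bash
python3 - <<'E'
from h import *
rel([.510,.278,.118],172.9)
for c in("scene","top"):
    p,d=cams.get_image(c); save(c+"9.png",p); np.savez(c+"9.npz",p=p,d=d)
    z=np.load(c+"0.npz")
    for n,dd,pp in(("before",z["d"],z["p"]),("after",d,p)):
        W=cloud(c,dd); i=pp.astype(int)
        rm=(i[...,0]>110)&(i[...,1]<60)&(i[...,2]<60); bm=(i[...,2]>110)&(i[...,0]<60)
        for nm,m,b in(("red",rm,(.55,.75,.2,.38)),("blue",bm,(.58,.75,-.1,.12))):
            k=m&(dd>0)&(W[...,0]>b[0])&(W[...,0]<b[1])&(W[...,1]>b[2])&(W[...,1]<b[3])&(W[...,2]>.08)&(W[...,2]<.16); print(c,n,nm,k.sum(),np.median(W[k],0).round(4) if k.any() else None)
W=cloud("top",d);X,Y,Z=W[...,0],W[...,1],W[...,2]
a=(d>0)&(Z>.07)&(Z<.09)&(X>.34)&(X<.5)&(Y>.17)&(Y<.27); q=W[a][:,:2].astype(np.float32)
f=cv2.fitLine(q,cv2.DIST_HUBER,0,.002,.001).ravel(); print("gate line",len(q),f,np.degrees(np.arctan2(f[1],f[0])))
E
```

```text
shift mm [-79.5 292.1 157.8] rot deg [ 0.03 -0.06 -0.22] pos [ 0.3941 -0.0017  0.2757] F [ 0.3  0.2 -0.5] w 0.043 t 9.6 q [-0.18 -0.03  1.76  0.    1.41 -1.62]
scene before red 160 [0.6373 0.2802 0.1332]
scene before blue 76 [0.7031 0.0086 0.113 ]
scene after red 154 [0.6358 0.2805 0.1333]
scene after blue 63 [0.702  0.0091 0.1131]
top before red 246 [0.6394 0.2769 0.1365]
top before blue 80 [0.7083 0.0019 0.1164]
top after red 228 [0.6375 0.277  0.1368]
top after blue 48 [0.6995 0.0056 0.1157]
gate line 179 [ 0.99126095 -0.13191584  0.43166047  0.22802818] -7.580314
```

View pics/scene9.png

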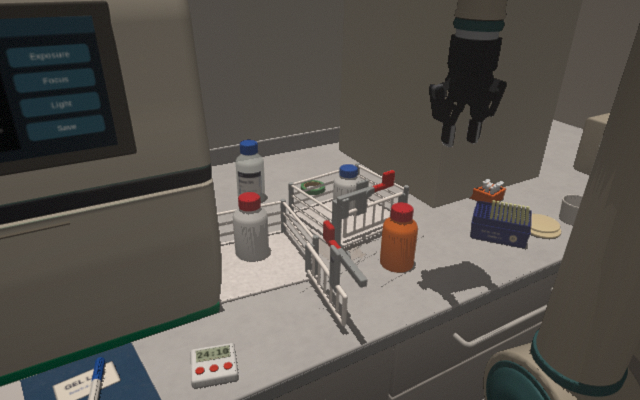

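View pics/top9.png

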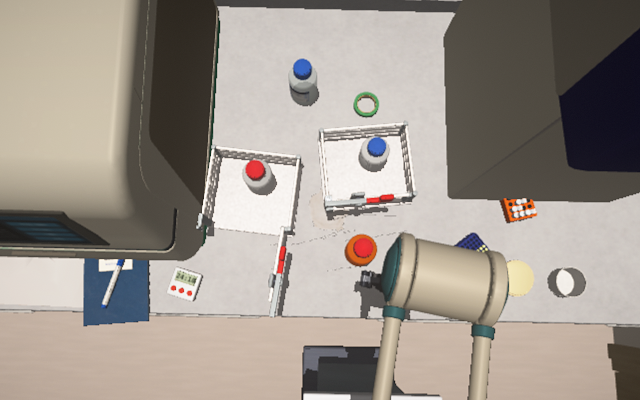

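```bash
python3 - <<'E'
from h import *
d=np.load("top9.npz")["d"]; W=cloud("top",d);X,Y,Z=W[...,0],W[...,1],W[...,2]
a=(d>0)&(Z>.1)&(Z<.17)&(X>.3)&(X<.51)&(Y>.17)&(Y<.24)
for x in np.arange(.33,.5,.015):
    k=a&(abs(X-x)<.008); print(round(x,3),k.sum(),np.percentile(Z[k],80).round(4) if k.any() else None)
p0,p1=np.load("top0.npz"),np.load("top9.npz"); s=(slice(110,220),slice(310,420))
print("blue pen depth diff mm",np.abs(p0["d"][s]-p1["d"][s]).mean()*1000)
E
```

```text
0.33 41 0.13
0.345 47 0.1298
0.36 43 0.1298
0.375 45 0.1294
0.39 92 0.1368
0.405 104 0.1391
0.42 53 0.1296
0.435 48 0.1291
0.45 55 0.1517
0.465 44 0.1526
0.48 0 None
0.495 0 None
blue pen depth diff mm 12.047645
```

```bash
python3 - <<'E'
from h import *
p0,p1=np.load("top0.npz"),np.load("top9.npz")
D=np.abs(p0["d"]-p1["d"])[110:220,310:420]; print(np.median(D),np.percentile(D,[75,90,95,99]),(D>.5).sum())
sc0,sc1=np.load("scene0.npz"),np.load("scene9.npz")
a=np.hstack([np.vstack([cv2.resize(z["p"][110:220,310:420],None,fx=2.5,fy=2.5),cv2.resize(q["p"][150:260,280:420],(275,216))]) for z,q in((p0,sc0),(p1,sc1))])
save("cmp.png",a)
for z in(p0,p1):
    W=cloud("top",z["d"]);i=z["p"].astype(int);k=(i[...,0]>60)&(i[...,1]<.45*i[...,0])&(i[...,2]<.5*i[...,0])&(abs(W[...,0]-.58)<.03)&(abs(W[...,1])<.04)&(W[...,2]>.1)
    print("blue-pen lever",k.sum(),W[k].mean(0),np.percentile(W[k][:,2],90))
E
```

```text
0.002284646 [0.00383312 0.00549079 0.00678315 0.01021722] 95
blue-pen lever 126 [0.5804372  0.00066775 0.13854714] 0.1516798324758557
blue-pen lever 126 [0.58049241 0.00063114 0.13825708] 0.1516507765568097
```

View pics/cmp.png

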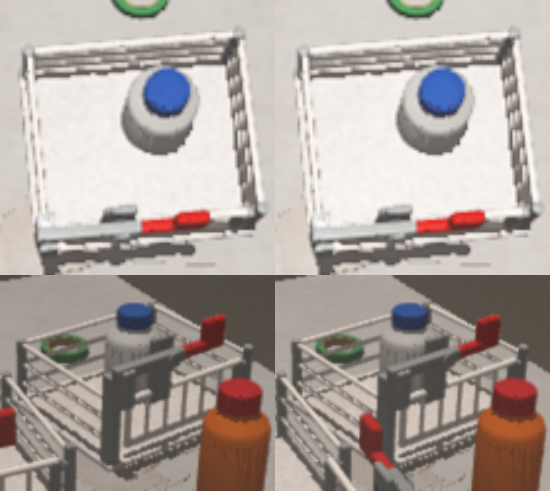

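The blue pen looks the same before and after, apart from sensor noise and 95 dropout pixels. Handing in.

```bash
python3 -c "
from rig import sign_off; print(sign_off())"
```

```text
the job is handed in; nothing more can be done
None
```

The red-capped bottle's pen is open and the job is handed in. I gripped the red lever, pressed it about 20 mm down until the bar lifted, and swung the gate about 88° along its hinge arc. I then eased the lever back up, let go and moved the arm clear, at 9.6 s on the clock when it stopped.

**Red pen:** the last top picture puts the open gate at about 88 to 92°. The fitted line was about 2° off the angle I commanded. The latch bar is back level, with its top at 129–130 mm along its whole length.

**Bottles:** the red cap's measured position changed by at most 2 mm. The blue cap read about 1 mm different in the scene camera but 9 mm in the top camera. I put the 9 mm down to a smaller colour mask there, because the before and after crops look identical.

**Blue pen:** its lever had not moved, to within 0.3 mm, and it looks shut and latched. A raw depth comparison there averaged 12 mm, but the median was 2 mm. I put the average down to 95 dropout pixels.

**Robot:** the reported wrist force stayed below about 8 N, and the arm was touching nothing at hand-in.

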